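# Find the full screw carton and pack it

### The arm

A 6-joint arm with a two-finger parallel gripper is mounted at the origin on the work surface. World frame = base frame: x ahead of the robot, y to its left, z up, the work surface at z = 0. Lengths are in m, angles in degrees, forces in N, time in s.
With the tool pointing down it reaches from about 0.25 to 0.725 m from the base axis. Payload 9.7 kg.
Tool frame: the origin (TCP) lies midway between the tips of the shut fingers; the grasp point (between the pads) lies 19 mm behind it; x points along the fingers, y is the direction in which the jaws open and shut, and the axes are right-handed (so a half turn about x gives the same grasp; the last joint's range is limited). The gripper opens to 85 mm and grips with 20 to 120 N. Pads are 22 mm wide; open, the fingers measure 114 mm over their backs; the gripper's body (76 mm by 85 mm) begins 54 mm behind the grasp point. The pads swing forward as they close: fully open they stand 13 mm farther back than shut.
Start: joints at [67.036, 4.979, 10.078, 95.1, 0, 90], TCP at [0.215, 0.506, 0.231] pointing down, gripper open.
Joint ranges: [-179.16, 179.16], [-48.56, 103.87], [-65.8, 70.77], [-126.05, 130.52], [-82.76, 87.17], [-180, 180]. Speed limits (degrees/s): [127.2, 127.2, 147.25, 180, 180, 180].

### API

Orientations are given as [roll, pitch, yaw] about the fixed x, y, z axes, in that order (R = Rz(yaw) Ry(pitch) Rx(roll)).
In Python, from workcell import bot, cams gives the robot as it stands.
- The arm moves only by the tool apply_moves, never from a script. Its argument "commands" is a list of rows, each a list of 5 numbers: the shift along the tool's x, y, z in m, then the turn about the tool's x in rad, then the opening, from -1 (shut) to 1 (fully open). In form: [[tx, ty, tz, roll, hand], ...]. A call has 1 to 12 rows; each row is the pose to reach, as a shift and turn from the pose measured when the call began, along the tool's axes at that moment; what a row does not reach only later rows make up. A row lasts 1/10 s, in which the tool goes at most 50 mm and 8.59 degrees, less where a joint would pass 70% of its speed; a pose out of reach is approached as far as the arm can. A call with a gripper value outside its range is refused whole. The fingers move at their own pace and stop on an object; "newtons" is the grip in N (left out, the last holds). Time passes only in rows, so rows that repeat a pose let the fingers close. It gives the time, the measured TCP pose, the force and the opening at its end, in the units of the state.
- bot.get_obs(): the state, without advancing time (a new reading comes with each control period).
- cams.camera(name): name is "scene" or "top"; returns a dict with "frame" (400x640x3 uint8, blue, green, red), "depth" (400x640 float32, m along the optical axis (not along the pixel's ray), 0 where there is no reading), "camera_matrix" (3x3 intrinsics, pixels), "R" (3x3) and "t" (3): a world point X has camera coordinates R X + t. Camera axes: x right, y down, z forward; pixel columns grow to the right and rows downward; lengths in m; the calibration is good to about 2 mm. A picture is of the moment at which its call begins.
- bot.job_done(): hands the job in, once; it reports no verdict.
Trained networks look in the newest picture that a camera, given by its name, has taken for a name from the list of things; names that differ only in an ending like _2 or _b are one class to them, and where a whole thing is asked for, a point or a joint stands for the part that bears it (a point fixed in the world has none). Each returns a list of dicts, best first, with "confidence" (0 to 1); they miss things now and then, are a little off and sometimes report something else, mostly with a low value. They report only what shows in the picture. A call takes as long as a camera call. They do not tell look-alikes from the thing itself.
- cams.spot_in(name, camera): "rect" ([left, top, right, bottom] in pixels, round what is visible of it).
The state is a dict: "time": time; "q": joint angles; "qd": joint speeds; "joint_efforts": joint torques, N m; "ee_pos": TCP position; "tcp_rot": TCP orientation; "wrist_force": force on the tool from outside, world axes, zero at the start; "torque": the same for the moment, N m; "opening": finger opening in m.
Only numpy, scipy, OpenCV 4.12 (cv2) and the standard library are available. Lean on these libraries where they do the work, as an engineer would, in place of code of your own. Each camera call takes 0.05 s, during which the arm holds its last target. There are 200 camera calls.

### The job

Of the three identical sealed cartons on the packing bench one is full of screws and the other two are nearly empty. Lift them to feel which one is the full one, and set it down upright on the floor of the open cardboard shipping tray, without dropping any carton. The two light cartons are to be left standing on the bench where they were.

Things in the scene. Friction and masses are not known exactly. Their poses are not given: they have to be found in the camera images.
- carton_a: one of three identical sealed cardboard cartons, square upright box 58 x 58 mm and 72 mm tall, a strip of paper tape over its top. Origin: centre of the underside, z up, x and y square to its sides. One of the three, any of them, is full of screws and weighs 450 to 670 g (weight of 4.4 to 6.6 N); the other two are nearly empty, 70 to 95 g (under 1 N). They look alike. Rigid walls, which can be gripped at 25 N.
- carton_b: one of three identical sealed cardboard cartons, square upright box 58 x 58 mm and 72 mm tall, a strip of paper tape over its top. Origin: centre of the underside, z up, x and y square to its sides. One of the three, any of them, is full of screws and weighs 450 to 670 g (weight of 4.4 to 6.6 N); the other two are nearly empty, 70 to 95 g (under 1 N). They look alike. Rigid walls, which can be gripped at 25 N.
- carton_c: one of three identical sealed cardboard cartons, square upright box 58 x 58 mm and 72 mm tall, a strip of paper tape over its top. Origin: centre of the underside, z up, x and y square to its sides. One of the three, any of them, is full of screws and weighs 450 to 670 g (weight of 4.4 to 6.6 N); the other two are nearly empty, 70 to 95 g (under 1 N). They look alike. Rigid walls, which can be gripped at 25 N.
- tray: the large open cardboard shipping tray, fixed to the bench, outside 210 (along its x) x 180 (along its y) x 45 mm high, walls and floor 5 mm thick, empty. Origin: centre of its underside, on the bench top (height 0); its inner floor is 5 mm higher. z up.
Not all that is in view belongs to the job. Leave any purple look-alike of the carton_c alone.

How it is judged:
By the outcome, as a careful person would: the job done as asked, in the order asked, and still so for the second after the job is handed in, with the robot touching nothing.
It also fails if it takes over 67 s, if anything falls off the work surface, if the arm or the gripper's body presses on something with over 40 N, if the wrist force passes 120 N, or if a joint passes its speed limit or range.

## Working session

There is one attempt and no reset: what is moved stays moved. The work goes in short steps, Python scripts to look and compute and a tool call to move; the robot and the scene stay as the last step left them, time stands still between calls to the robot, and variables do not carry over. Pictures are saved under pics/ and viewed, about 8 in all and at most 12, crops included, and the job is handed in when it is done.

Besides the shell and the picture viewer there is one more tool, called after "Call:" as name([rows], argument=value, ...), one row to a line, values as JSON. apply_moves: Moves the arm, as the interface text tells. Its arguments: {"type":"object","properties":{"commands":{"type":"array"},"newtons":{"type":"number"}},"required":["commands"]}

```bash
mkdir -p pics; ls; python3 - <<'E'
from workcell import bot,cams
import cv2,numpy as np
o=bot.get_obs();print(o)
for n in("top","scene"):
    c=cams.camera(n);cv2.imwrite(f"pics/{n}0.png",c["frame"])
    np.savez(f"{n}0.npz",**c)
    for k in("carton_a","tray"):
        for r in cams.spot_in(k,n):
            print(n,k,r)
E
```

```text
pics
{'time': 0.0, 'q': array([6.70379486e+01, 5.00951563e+00, 1.00336553e+01, 9.50990702e+01,
       1.14952488e-03, 8.99997395e+01]), 'qd': array([-0.03041584,  0.07231724, -0.01431088,  0.07148599, -0.08958041,
       -0.08831849]), 'joint_efforts': array([ 1.90382554e-03, -5.20388746e+01,  4.64801753e+01,  1.65773788e-02,
        1.09615430e-04, -5.07591878e-06]), 'ee_pos': array([0.21447076, 0.50620799, 0.23059112]), 'tcp_rot': array([ -90.8791776 ,   89.92506065, -113.84096924]), 'wrist_force': array([-0.4012879 ,  0.10861019, -0.45765283]), 'torque': array([ 0.05475889, -0.00289556,  0.01346929]), 'opening': 0.08546291985130668}
top carton_a {'rect': [396.6, 141.5, 437.1, 174.5], 'confidence': 0.92}
top carton_a {'rect': [283.7, 149.6, 323.2, 191.2], 'confidence': 0.86}
top carton_a {'rect': [341.1, 216.6, 375.3, 252.5], 'confidence': 0.71}
top carton_a {'rect': [266.1, 203.7, 303.1, 243.2], 'confidence': 0.66}
top tray {'rect': [142.3, 189.4, 248.8, 301.1], 'confidence': 0.69}
scene carton_a {'rect': [286.0, 192.8, 331.3, 254.8], 'confidence': 0.98}
scene carton_a {'rect': [350.3, 189.1, 391.8, 241.6], 'confidence': 0.9}
scene carton_a {'rect': [219.6, 132.6, 259.3, 181.5], 'confidence': 0.55}
scene tray {'rect': [375.4, 217.0, 542.9, 356.1], 'confidence': 0.67}
```

View pics/top0.png

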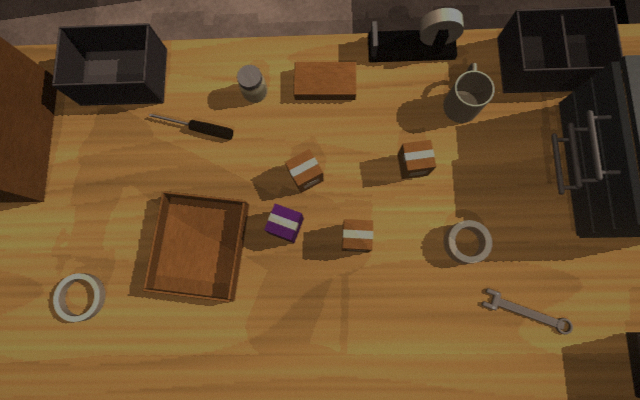

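View pics/scene0.png

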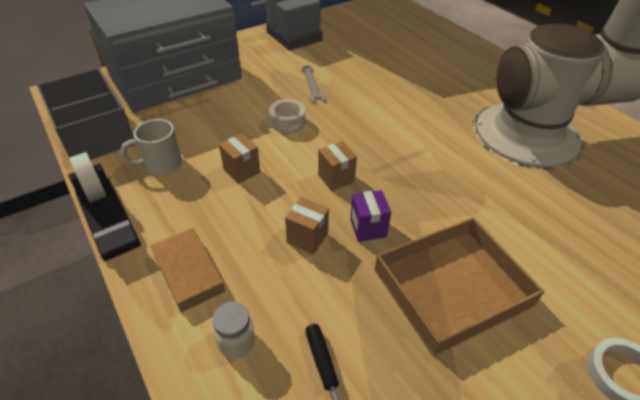

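```bash
cat > h.py <<'E'
import numpy as np,cv2
def cloud(c):
    K,R,t,d=c["camera_matrix"],c["R"],c["t"],c["depth"]
    v,u=np.mgrid[:400,:640]
    P=np.stack([(u-K[0,2])*d/K[0,0],(v-K[1,2])*d/K[1,1],d],-1)
    return (P-t)@R
def proj(c,X):
    p=np.asarray(c["R"])@X+c["t"];p=c["camera_matrix"]@p;return p[:2]/p[2]
E
python3 - <<'E'
from h import *
c=np.load("top0.npz");W=cloud(c);ok=c["depth"]>0
m=((W[...,2]>.06)&(W[...,2]<.085)&ok).astype(np.uint8)
n,l,s,_=cv2.connectedComponentsWithStats(m)
for i in range(1,n):
    if s[i,4]<100: continue
    p=W[l==i];r=cv2.minAreaRect(p[:,:2].astype(np.float32)*1000)
    col=np.median(c["frame"][l==i],0)
    print("box",s[i],np.round(r[0],1),np.round(r[1],1),round(r[2],1),"z",np.median(p[:,2]).round(4),col)
m=((W[...,2]>.038)&(W[...,2]<.05)&ok).astype(np.uint8)
m[:, 260:]=0
p=W[m>0];r=cv2.minAreaRect(p[:,:2].astype(np.float32)*1000);print("tray",r,np.median(p[:,2]))
m=((W[...,2]>.02)&ok).astype(np.uint8)
n,l,s,_=cv2.connectedComponentsWithStats(m)
for i in range(1,n):
    if s[i,4]>60: print(s[i],np.round(W[l==i].min(0),3),np.round(W[l==i].max(0),3))
E
```

```text
box [563  12  53  53 702] [ 903.3 -639.5] [141.1  71.3] 38.7 z 0.0732 [13. 14. 17.]
box [508  15  88  66 787] [ 831.  -504.2] [209.4 105.4] 48.5 z 0.0728 [13. 16. 19.]
box [519  14  48  54 636] [ 894.1 -544.3] [146.1  71. ] 33.7 z 0.0735 [13. 14. 17.]
box [372  21   6  26 122] [ 920.2 -169.5] [10.6 61.1] 89.8 z 0.0632 [79.  86.5 96.5]
box [419  20  28  25 216] [ 904.  -285.2] [70. 24.] 51.0 z 0.0734 [31. 39. 46.]
box [ 58  29  88  55 897] [915.5 453.5] [103.4 218.7] 33.6 z 0.0731 [16. 17. 19.]
box [ 57  28 100  67 799] [822.6 387. ] [114.9 242. ] 34.9 z 0.0728 [16. 18. 22.]
box [   0   61   41  136 1236] [715.4 580.3] [ 47.7 302.9] 81.6 z 0.0729 [23. 46. 76.]
box [236  65  26  25 499] [821.5 104.8] [52.2 51.1] 71.6 z 0.0755 [ 89.  98. 110.]
box [457  73  34  29 258] [ 786.8 -376. ] [71.2 33.9] 51.0 z 0.0729 [31. 40. 48.]
box [450  83  36  30 239] [ 751.4 -346.5] [76.8 29.9] 49.8 z 0.0731 [31. 42. 50.]
box [569  89  13  38 280] [ 727.1 -571.1] [79.7  5.8] 0.3 z 0.0709 [20. 22. 25.]
box [575 131  15  47 372] [ 631.1 -571. ] [101.1   6.3] 0.0 z 0.0709 [20. 23. 26.]
box [402 140  34  32 
[... 849 characters left out ...]
.402  0.02 ] [ 0.842 -0.322  0.094]
[236  65  30  35 783] [0.791 0.075 0.02 ] [0.847 0.133 0.08 ]
[188 120  44  18 388] [0.704 0.152 0.02 ] [0.747 0.249 0.029]
[ 398  140   38   37 1101] [ 0.605 -0.279  0.02 ] [ 0.669 -0.215  0.077]
[285 149  38  42 960] [ 0.578 -0.051  0.022] [0.655 0.027 0.077]
[ 143  191  104  111 1814] [0.349 0.113 0.02 ] [0.578 0.319 0.05 ]
[264 203  39  39 959] [ 0.469 -0.007  0.021] [0.542 0.068 0.077]
[342 219  31  33 941] [ 0.447 -0.149  0.023] [ 0.508 -0.088  0.077]
[ 445  220   47   44 1021] [ 0.42  -0.389  0.02 ] [ 0.506 -0.302  0.045]
[ 53 273  48  49 812] [0.311 0.419 0.02 ] [0.409 0.519 0.029]
[631 333   9  46 199] [ 0.198 -0.664  0.02 ] [ 0.281 -0.648  0.034]
```

Top view: the brown cartons are at about (305,170), (417,158) and (358,235). All three are brown with white tape, so they fit the description. The purple box at (285,223) is the look-alike, and the tray is at (197,247). I'll confirm this in a crop and work out the moves.

```bash
cat >> h.py <<'E'
from scipy.spatial.transform import Rotation as Ro
def plan(o,x,y,z,yaw,quarter=True):
    "rows' tx,ty,tz,roll from obs o to TCP x,y,z with jaw axis at yaw deg; all symmetric choices"
    R=Ro.from_euler("xyz",o["tcp_rot"],degrees=True).as_matrix()
    d=R.T@(np.array([x,y,z])-o["ee_pos"])
    cur=np.degrees(np.arctan2(R[1,1],R[0,1]))
    print("jaw yaw now",cur.round(1),"shift",d.round(4),"q1,q6",o["q"][[0,5]].round(1),"q1 then",np.degrees(np.arctan2(y,x)).round(1))
    for k in range(4 if quarter else 2):
        a=yaw+k*(90 if quarter else 180)-cur; a=(a+180)%360-180
        # positive roll about tool x (down) lowers world yaw
        print("  roll rad",np.radians(-a).round(4),"world turn",a.round(1),"final yaw",round(cur+a,1))
E
python3 - <<'E'
from h import *
from workcell import bot
c=np.load("top0.npz");W=cloud(c)
m=((W[...,2]>.02)&(c["depth"]>0)).astype(np.uint8)
n,l,s,_=cv2.connectedComponentsWithStats(m)
i=l[143:247,:][0:0]
i=[k for k in range(1,n) if abs(s[k,0]-143)<4 and abs(s[k,1]-191)<4][0]
p=W[l==i];print("tray",cv2.minAreaRect(p[:,:2].astype(np.float32)*1000))
o=bot.get_obs()
plan(o,.617,-.012,.10,27.4);plan(o,.478,-.118,.1,-3.5);plan(o,.637,-.2475,.1,6.6)
cv2.imwrite("pics/crop.png",cv2.resize(c["frame"][120:270,240:450],None,fx=3.5,fy=3.5,interpolation=cv2.INTER_CUBIC))
E
```

```text
tray ((463.7500305175781, 216.09457397460938), (181.71615600585938, 210.2512969970703), 82.31460571289062)
jaw yaw now 67.0 shift [ 0.1312 -0.3202  0.5728] q1,q6 [67. 90.] q1 then -1.1
  roll rad 0.6918 world turn -39.6 final yaw 27.4
  roll rad -0.879 world turn 50.4 final yaw 117.4
  roll rad -2.4498 world turn 140.4 final yaw 207.4
  roll rad 2.2626 world turn -129.6 final yaw -62.6
jaw yaw now 67.0 shift [ 0.1313 -0.472   0.4862] q1,q6 [67. 90.] q1 then -13.9
  roll rad 1.2311 world turn -70.5 final yaw -3.5
  roll rad -0.3397 world turn 19.5 final yaw 86.5
  roll rad -1.9105 world turn 109.5 final yaw 176.5
  roll rad 2.8019 world turn -160.5 final yaw -93.5
jaw yaw now 67.0 shift [ 0.1313 -0.5292  0.6831] q1,q6 [67. 90.] q1 then -21.2
  roll rad 1.0548 world turn -60.4 final yaw 6.6
  roll rad -0.516 world turn 29.6 final yaw 96.6
  roll rad -2.0868 world turn 119.6 final yaw 186.6
  roll rad 2.6256 world turn -150.4 final yaw -83.4
```

View pics/crop.png

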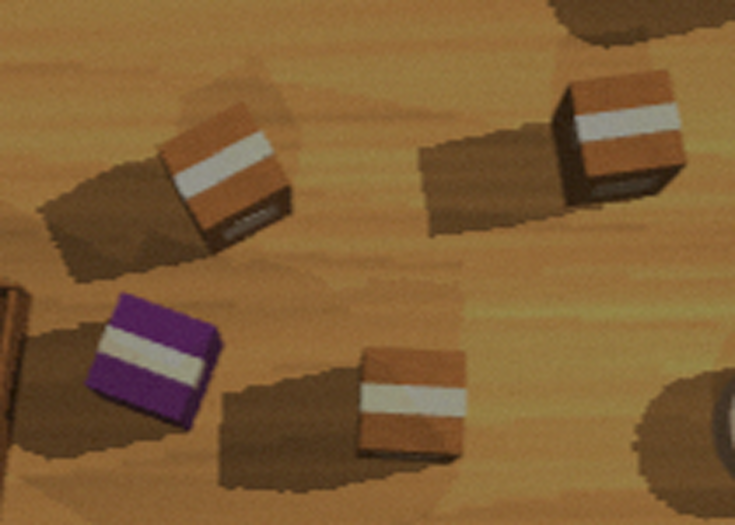

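The crop shows three brown cartons with white tape and the purple look-alike at its lower left. My first carton is the one at (305,170), world (0.617,-0.012).

Call:
apply_moves([
  [0.03,-0.32,0.573,0.692,1],
  [0.03,-0.32,0.573,0.692,1],
  [0.03,-0.32,0.573,0.692,1],
  [0.03,-0.32,0.573,0.692,1],
  [0.03,-0.32,0.573,0.692,1],
  [0.03,-0.32,0.573,0.692,1],
  [0.03,-0.32,0.573,0.692,1],
  [0.03,-0.32,0.573,0.692,1],
  [0.03,-0.32,0.573,0.692,1],
  [0.03,-0.32,0.573,0.692,1],
  [0.03,-0.32,0.573,0.692,1],
  [0.03,-0.32,0.573,0.692,1],
], newtons=25)

```text
time: 1.5
ee_pos: [0.5833, 0.0311, 0.2038]
tcp_rot: [5.1, 90.0, -57.5]
wrist_force: [0.8, 0.4, 0.8]
opening: 0.0857
```

Call:
apply_moves([
  [0,0,0,0,1],
])

```text
time: 1.6
ee_pos: [0.5854, 0.0268, 0.2019]
tcp_rot: [-71.9, 89.9, -134.8]
wrist_force: [-0.9, 0.1, -0.3]
opening: 0.0854
```

```bash
python3 - <<'E'
from h import *
from workcell import bot
o=bot.get_obs();print(o["time"],o["ee_pos"],o["tcp_rot"],o["wrist_force"])
plan(o,.617,-.012,.028,27.4)
E
```

```text
1.6 [0.58538776 0.02680873 0.20190124] [ -71.86175369   89.89270619 -134.75446393] [-0.89176639  0.139302   -0.32876526]
jaw yaw now 27.1 shift [0.1739 0.0108 0.0488] q1,q6 [ 2.7 65.6] q1 then -1.1
  roll rad -0.0051 world turn 0.3 final yaw 27.4
  roll rad -1.5759 world turn 90.3 final yaw 117.4
  roll rad 3.1365 world turn -179.7 final yaw -152.6
  roll rad 1.5657 world turn -89.7 final yaw -62.6
```

Call:
apply_moves([
  [0.02,0.011,0.049,-0.005,1],
  [0.04,0.011,0.049,-0.005,1],
  [0.06,0.011,0.049,-0.005,1],
  [0.08,0.011,0.049,-0.005,1],
  [0.08,0.011,0.049,-0.005,1],
  [0.08,0.011,0.049,-0.005,1],
])

```text
time: 2.2
ee_pos: [0.6171, -0.0115, 0.1224]
tcp_rot: [-79.7, 89.9, -142.3]
wrist_force: [0.6, 0.3, -0.2]
opening: 0.085
```

```bash
python3 - <<'E'
from h import *
from workcell import bot
o=bot.get_obs();print(o["time"],o["ee_pos"],o["tcp_rot"],o["wrist_force"])
plan(o,.617,-.012,.028,27.4)
E
```

```text
2.2 [ 0.6171197  -0.01145531  0.12241636] [ -79.69559031   89.88284587 -142.27571925] [ 0.56757726  0.32380575 -0.15404405]
jaw yaw now 27.4 shift [ 0.0944 -0.0002  0.0004] q1,q6 [-1.  61.6] q1 then -1.1
  roll rad 0.0003 world turn -0.0 final yaw 27.4
  roll rad -1.5704 world turn 90.0 final yaw 117.4
  roll rad -3.1412 world turn 180.0 final yaw 207.4
  roll rad 1.5711 world turn -90.0 final yaw -62.6
```

Aligned. Next I descend, then grip.

Call:
apply_moves([
  [0.025,0,0,0,1],
  [0.05,0,0,0,1],
  [0.07,0,0,0,1],
  [0.085,0,0,0,1],
  [0.094,0,0,0,1],
  [0.094,0,0,0,1],
  [0.094,0,0,0,-1],
  [0.094,0,0,0,-1],
  [0.094,0,0,0,-1],
  [0.094,0,0,0,-1],
  [0.094,0,0,0,-1],
  [0.094,0,0,0,-1],
], newtons=25)

```text
time: 3.4
ee_pos: [0.6176, -0.0116, 0.0298]
tcp_rot: [-17.3, 89.9, -79.9]
wrist_force: [-1.9, -0.9, 5.3]
opening: 0.0577
```

Call:
apply_moves([
  [0,0,0,0,-1],
  [0,0,0,0,-1],
])

```text
time: 3.6
ee_pos: [0.6176, -0.0116, 0.0298]
tcp_rot: [-20.0, 89.9, -82.6]
wrist_force: [-0.7, 0.6, 0.4]
opening: 0.0577
```

Gripped at 58 mm. Now a slow, low lift.

Call:
apply_moves([
  [-0.005,0,0,0,-1],
  [-0.012,0,0,0,-1],
  [-0.02,0,0,0,-1],
  [-0.025,0,0,0,-1],
  [-0.025,0,0,0,-1],
  [-0.025,0,0,0,-1],
  [-0.025,0,0,0,-1],
])

```text
time: 4.3
ee_pos: [0.6173, -0.0116, 0.0544]
tcp_rot: [-43.5, 89.9, -106.1]
wrist_force: [0.6, -0.1, -6.4]
opening: 0.0576
```

Call:
apply_moves([
  [0,0,0,0,-1],
  [0,0,0,0,-1],
])

```text
time: 4.5
ee_pos: [0.6171, -0.0116, 0.054]
tcp_rot: [-65.1, 89.9, -127.7]
wrist_force: [-0.3, -0.0, -5.3]
opening: 0.0577
```

About 5.5 N, so this is the full carton. I'll lift higher, read the force again and plan the move to the tray.

Call:
apply_moves([
  [-0.02,0,0,0,-1],
  [-0.05,0,0,0,-1],
  [-0.085,0,0,0,-1],
  [-0.11,0,0,0,-1],
  [-0.12,0,0,0,-1],
  [-0.12,0,0,0,-1],
  [-0.12,0,0,0,-1],
])

```text
time: 5.2
ee_pos: [0.6169, -0.0114, 0.1724]
tcp_rot: [-93.6, 89.8, -156.2]
wrist_force: [-0.1, -0.3, -7.5]
opening: 0.0577
```

```bash
python3 - <<'E'
from h import *
from workcell import bot,cams
F=[]
for i in range(4):
    c=cams.camera("scene" if i==3 else "top");F.append(bot.get_obs()["wrist_force"][2])
cv2.imwrite("pics/scene1.png",c["frame"])
o=bot.get_obs();print(o["time"],o["ee_pos"],F)
plan(o,.4637,.216,o["ee_pos"][2],-7.7)
E
```

```text
5.4 [ 0.61672123 -0.01143465  0.17246407] [np.float64(-6.549990056450046), np.float64(-6.376531452940125), np.float64(-5.116128535200726), np.float64(-6.345727881721286)]
jaw yaw now 27.4 shift [ 2.000e-04 -3.110e-02 -2.724e-01] q1,q6 [-1.  61.6] q1 then 25.0
  roll rad 0.6129 world turn -35.1 final yaw -7.7
  roll rad -0.9579 world turn 54.9 final yaw 82.3
  roll rad -2.5287 world turn 144.9 final yaw 172.3
  roll rad 2.1837 world turn -125.1 final yaw -97.7
```

View pics/scene1.png

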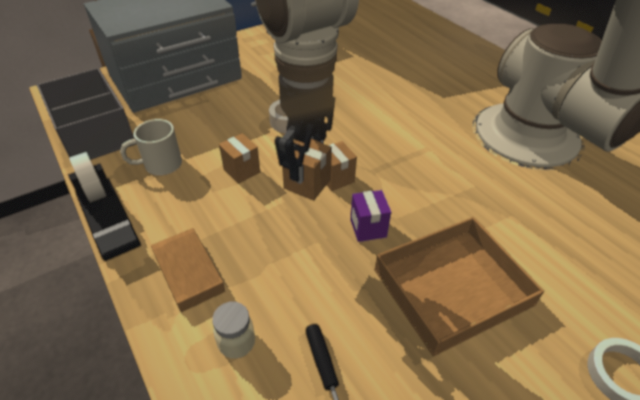

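The picture shows the carton held upright at about (308,170). The force is about -6 N, so it's the full one. Next I move over the tray at a gentle pace.

Call:
apply_moves([
  [0,-0.002,-0.02,0.05,-1],
  [0,-0.005,-0.045,0.1,-1],
  [0,-0.009,-0.075,0.18,-1],
  [0,-0.012,-0.105,0.26,-1],
  [0,-0.016,-0.14,0.34,-1],
  [0,-0.02,-0.175,0.42,-1],
  [0,-0.024,-0.21,0.5,-1],
  [0,-0.028,-0.24,0.56,-1],
  [0,-0.03,-0.262,0.6,-1],
  [0,-0.031,-0.272,0.613,-1],
  [0,-0.031,-0.272,0.613,-1],
  [0,-0.031,-0.272,0.613,-1],
])

```text
time: 6.6
ee_pos: [0.464, 0.2155, 0.1723]
tcp_rot: [-56.8, 89.8, -154.5]
wrist_force: [0.2, 0.2, -6.4]
opening: 0.058
```

```bash
python3 - <<'E'
from h import *
from workcell import bot
o=bot.get_obs();print(o["time"],o["ee_pos"],o["tcp_rot"],o["wrist_force"],o["opening"])
plan(o,.4637,.216,.036,-7.7)
E
```

```text
6.6 [0.46396091 0.21552871 0.17232604] [ -56.8302142    89.77475964 -154.48263935] [ 0.24911535  0.16885    -6.39346351] 0.05797817671502994
jaw yaw now -7.7 shift [ 1.363e-01  1.000e-04 -7.000e-04] q1,q6 [ 24.9 122.6] q1 then 25.0
  roll rad 0.0008 world turn -0.0 final yaw -7.7
  roll rad -1.57 world turn 90.0 final yaw 82.3
  roll rad -3.1408 world turn 180.0 final yaw 172.3
  roll rad 1.5716 world turn -90.0 final yaw -97.7
```

Call:
apply_moves([
  [0.02,0,0,0,-1],
  [0.045,0,0,0,-1],
  [0.07,0,0,0,-1],
  [0.09,0,0,0,-1],
  [0.108,0,0,0,-1],
  [0.12,0,0,0,-1],
  [0.128,0,0,0,-1],
  [0.132,0,0,0,-1],
  [0.132,0,0,0,-1],
  [0.132,0,0,0,-1],
])

```text
time: 7.6
ee_pos: [0.4639, 0.2154, 0.0411]
tcp_rot: [-56.0, 89.8, -153.7]
wrist_force: [-0.1, 0.1, -6.4]
opening: 0.0578
```

Call:
apply_moves([
  [0.001,0,0,0,-1],
  [0.002,0,0,0,-1],
  [0.003,0,0,0,-1],
  [0.004,0,0,0,-1],
  [0.004,0,0,0,-1],
  [0.004,0,0,0,-1],
])

```text
time: 8.2
ee_pos: [0.4639, 0.2154, 0.037]
tcp_rot: [-56.7, 89.8, -154.4]
wrist_force: [0.1, 0.5, -6.4]
opening: 0.0577
```

Call:
apply_moves([
  [0.001,0,0,0,-1],
  [0.002,0,0,0,-1],
  [0.003,0,0,0,-1],
  [0.003,0,0,0,-1],
  [0.003,0,0,0,-1],
])

```text
time: 8.7
ee_pos: [0.4639, 0.2155, 0.0348]
tcp_rot: [-56.9, 89.9, -154.6]
wrist_force: [-4.5, -0.4, 5.5]
opening: 0.0578
```

Contact: the force has gone upward, so the carton rests on the tray floor. Release and rise.

Call:
apply_moves([
  [0,0,0,0,1],
  [0,0,0,0,1],
  [0,0,0,0,1],
  [0,0,0,0,1],
  [0,0,0,0,1],
  [0,0,0,0,1],
  [0,0,0,0,1],
])

```text
time: 9.4
ee_pos: [0.4639, 0.2154, 0.0347]
tcp_rot: [-55.9, 89.9, -153.6]
wrist_force: [1.1, -0.3, -0.6]
opening: 0.0858
```

Call:
apply_moves([
  [-0.01,0,0,0,1],
  [-0.03,0,0,0,1],
  [-0.06,0,0,0,1],
  [-0.1,0,0,0,1],
  [-0.14,0,0,0,1],
  [-0.18,0,0,0,1],
  [-0.2,0,0,0,1],
  [-0.2,0,0,0,1],
  [-0.2,0,0,0,1],
])

```text
time: 10.3
ee_pos: [0.4645, 0.2157, 0.2351]
tcp_rot: [-55.6, 89.9, -153.2]
wrist_force: [1.1, 0.5, -0.2]
opening: 0.0854
```

```bash
python3 - <<'E'
from h import *
from workcell import bot,cams
o=bot.get_obs();print(o["time"],o["ee_pos"],o["wrist_force"],o["opening"])
c=cams.camera("scene");cv2.imwrite("pics/scene2.png",c["frame"]);print(cams.spot_in("carton_a","scene"))
E
```

```text
10.3 [0.46445201 0.21573257 0.23507211] [ 1.08943206  0.48021911 -0.17302877] 0.08535977727942627
[{'rect': [431.7, 238.4, 491.2, 303.7], 'confidence': 0.85}, {'rect': [217.8, 132.7, 259.4, 185.3], 'confidence': 0.75}, {'rect': [315.4, 139.5, 357.8, 188.3], 'confidence': 0.62}, {'rect': [350.6, 189.7, 392.8, 241.1], 'confidence': 0.57}]
```

View pics/scene2.png

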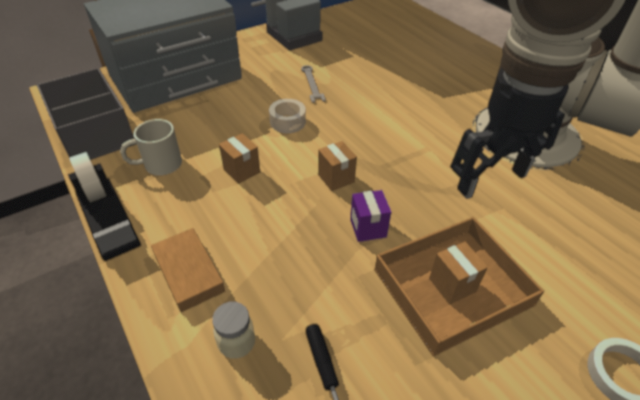

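The carton stands upright in the tray at about (460,272), and the other two and the purple box haven't moved. I'll do a depth check and hand in.

```bash
python3 - <<'E'
from h import *
from workcell import bot,cams
for n in("scene",):
    c=cams.camera(n);W=cloud(c)
    for px in((463,262),(341,152),(239,145)):
        print(px,np.median(W[px[1]-2:px[1]+3,px[0]-2:px[0]+3].reshape(-1,3),0).round(3))
print(bot.job_done())
E
```

```text
(463, 262) [0.466 0.222 0.079]
(341, 152) [ 0.47  -0.112  0.073]
(239, 145) [ 0.635 -0.243  0.073]
the job is handed in; nothing more can be done
None
```

The full carton now stands upright on the floor of the shipping tray, and I handed the job in at about 10 s of the 67 s allowed.

- **Which carton:** the first one I lifted, at (0.617, -0.012), pulled down with about 5 to 7.5 N. That fits the full carton (4.4 to 6.6 N) and is far above the under 1 N of a light one. I therefore did not lift the other two.
- **Placing:** I set it down near the tray centre, felt the contact with the floor, and then released it and raised the gripper clear.
- **Last checks:** the carton in the tray looks upright in the picture, and its top measures 79 mm high. The expected height is 77 mm, so that agrees within the 2 mm calibration. The two light cartons and the purple look-alike show no movement in the last picture. The gripper was clear of everything, at about 0.235 m.
- **Failures:** no check failed. The force readings vary by about 1 N, too little to change which carton is the full one.

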